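Sort two cap-coded tubes and snap the cover onto the parts tray

TASK

Put the red-capped tube into the tray pocket with the red floor and the blue-capped tube into the pocket with the blue floor. Then set the grey cover over the tray, using the orange rib on its top, and press it straight down until both orange catches snap over its beads and it sits fully home. Do not let go or back off: the program finishes while the gripper still holds the cover pressed firmly down onto the tray; leave the oil can, the orange screwdriver and the screw tin where they are.

Things in the scene. Friction and masses are not known exactly. Their poses are not given: they have to be found in the camera images.
- tray: Fixed black parts tray, yaw within 0.3 rad. Origin: centre of its underside on the bench; z up, long side along y. Walls (outline 80 x 156 mm, 4 mm thick, rounded tops 20 mm above the bench) enclose two pockets, 72 by 72 mm, centred at y = +38 and -38 mm. At the middle of each long side a tower, x 51 to 77 mm out, y within 22 mm, 34 mm high, bears an orange spring catch.
- seat: Grey flange of the tray, a fixed frame around its walls (114 x 186 mm outside), top 6 mm above the bench. Origin and axes as the tray's. The cover's lower edge lands on it: home, the cover's axes are parallel to the tray's and its origin is 6 mm above the tray's. Sloping ribs on the walls lead it in from about 5 mm off centre; home it has 2.5 mm play each side.
- pad_red: Red floor of one tray pocket, 71 x 71 mm, 2 mm thick, fixed. Origin: centre of its underside, 6 mm above the bench, so its top is 8 mm above the bench. Axes as the tray's. Which of the two pockets is red varies.
- pad_blue: Blue floor of the other pocket, otherwise the same as the red one.
- tube_red: Loose closed tube with a red cap, standing upright, 30 mm in diameter and 40 mm tall, 40 g: white body (28 mm diameter) up to 20 mm, red cap above. Origin: centre of its underside. It stands 70 mm or more (centre to centre, along x) from the other tube. Upright or lying in the pocket is equally good.
- tube_blue: The same tube with a blue cap.
- cover: Loose grey cover, a shell open below, standing on its lower edge: 100 (x) by 174 (y) mm, walls 4 mm, top face 50 mm up, about 0.15 kg. Origin: centre of its lower edge plane; z up, long side along y; either way round fits. On top an orange rib to hold it. Along the middle of each long side an orange half-round bead, 4 mm proud, 9 mm above the lower edge.
- cover_grip (a point): Point to grip inside the cover's rib, 73 mm above the cover's origin, on its centre line. The rib is 18 mm wide (cover x), 70 mm long (cover y), its top 81 mm and its foot 50 mm above the cover's origin.
- catch_near (a joint): Sliding spring catch at the tray's -x side: 0 at rest, grows in metres as the bead pushes it outwards (about 0.003 at most), back near 0 when snapped. The beads meet the catches with the cover about 12 mm above home; the pushing force rises to 10 to 20 N (more if off centre), drops suddenly about 6 mm above home and rises again when the edge lands on the flange.
- catch_far (a joint): The same catch at the tray's +x side.
- oil_can: Bystander: metal oil can, 62 mm across, 140 mm tall, origin under its centre. Leave alone.
- driver_orange: Bystander: orange-handled screwdriver lying on the bench, 222 mm long, 28 mm high, lengthwise along its y, origin under its centre. Leave alone.
- screw_tin: Bystander: shallow round open metal tin of screws, 81 mm across, 36 mm tall, origin under its centre. Leave alone.
Mind the look-alikes: they are no part of the job. There is more than one size of the tube_blue; the job needs the smaller.

How it is judged:
By the outcome, as a careful person would: the job done as asked, in the order asked, and still so for the second after the job is handed in, while the arm keeps its last pose, push and grip.
It also fails if it takes over 56 s, if anything falls off the work surface, if the arm or the gripper's body presses on something with over 40 N, if the wrist force passes 120 N, or if a joint passes its speed limit or range.

ROBOT

A 7-joint arm with a two-finger parallel gripper is mounted at the origin on a cart in front of the work surface, level with it; the furniture and walls round the work are solid. World frame = base frame: x ahead of the robot, y to its left, z up, the work surface at z = 0. Lengths are in m, angles in rad, forces in N, time in s.
With the tool pointing down it reaches from about 0.4 to 0.9 m from the base axis. Payload 5.5 kg.
Tool frame: the origin (TCP) lies midway between the tips of the shut fingers; the grasp point (between the pads) lies 19 mm behind it (arm.grip_point_offset is the distance from the TCP to the grasp point, in m); z points along the fingers, y is the line along which they close (so a half turn about z gives the same grasp; the last joint's range is limited). The gripper opens to 92 mm and grips with 3 to 60 N. Pads are 19 mm wide; open, the fingers measure 130 mm over their backs; the gripper's body (75 mm by 190 mm) begins 47 mm behind the grasp point.
Start: joints at [1.507, 0.501, -0.427, 1.55, 0.221, 1.138, -0.21], TCP at [0.209, -0.616, 0.227] pointing down, gripper open.
Joint ranges: [-2.88, 2.88], [-0.31, 2.03], [-1.54, 1.56], [0.2, 2.42], [-1.41, 4.55], [0.19, 2.02], [-2.57, 2.57]. Speed limits (rad/s): [2.57, 2.57, 3.14, 3.14, 3.14, 3.14, 3.14].

INTERFACE

Orientations are given as a unit quaternion [x, y, z, w].
In Python, from workcell import arm gives the robot as it stands.
- The arm moves only by the tool step_arm, never from a script. Its argument "series" is a list of rows, each an object with "dp": the shift along the tool's x, y, z in units of 40 mm (1.0 is 40 mm), a list of three; "dr": the turn, a rotation vector about the tool's x, y, z in degrees, a list of three; "gripper": the opening, from -1 (shut) to 1 (fully open). In form: [{"dp": [x, y, z], "dr": [rx, ry, rz], "gripper": gripper}, ...]. A call has 1 to 12 rows; each row shifts and turns the commanded pose from where the row before left it, along the tool's axes as they then stand; what a row does not reach is not made up. A row lasts 1/8 s, in which the tool goes at most 62.5 mm and 10.7 degrees, less where a joint would pass 70% of its speed; a pose out of reach is approached as far as the arm can. A call is refused whole if a number of a shift passes 1 or a number of a turn 10.7, either way. A call with a gripper value outside its range is refused whole. The fingers move at their own pace and stop on an object; "newtons" is the grip in N (left out, the last holds). Time passes only in rows, so rows that do not move let the fingers close. It gives the time, the measured TCP pose, the force, the opening and the grip force at its end, in the units of the state.
- arm.get_state(): the state, without advancing time (a new reading comes with each control period).
- arm.read_camera(name): name is "side" or "top"; returns (picture, depth): 480x640x3 uint8, red, green, blue; 480x640 float32, m along the optical axis (not along the pixel's ray), 0 where there is no reading.
- arm.calibration(name): a dict with "fx", "fy", "cx", "cy" (pixels), "rvec" (rotation vector, rad) and "tvec" (3), from world to camera coordinates, as OpenCV has them. Camera axes: x right, y down, z forward; pixel columns grow to the right and rows downward; lengths in m; the calibration is good to about 2 mm. A picture is of the moment at which its call begins. calibration takes no time and is no camera call.
- arm.sign_off(): hands the job in; it is judged then, once.
The state is a dict: "time_s": time; "joint_pos": joint angles; "qvel": joint speeds; "joint_torque": joint torques, N m; "position": TCP position; "ee_rot": TCP orientation; "force": force on the tool from outside, world axes, zero at the start; "wrist_torque": the same for the moment, N m; "width": finger opening in m; "grasp_force": force on a finger pad.
Only numpy, scipy, OpenCV 4.12 (cv2) and the standard library are available. Lean on these libraries where they do the work, as an engineer would, in place of code of your own. Each camera call takes 0.05 s, during which the arm holds its last target. There are 200 camera calls.

## Working session

There is one attempt and no reset: what is moved stays moved. The work goes in short steps, Python scripts to look and compute and a tool call to move; the robot and the scene stay as the last step left them, time stands still between calls to the robot, and variables do not carry over. Pictures are saved under pics/ and viewed, at most 10 in all, crops included, and the job is handed in when it is done.

Besides the shell and the picture viewer there is one more tool, called after ">>>" by a JSON object that holds its "api" and its "payload". step_arm: Moves the arm, as the interface text tells. Its arguments: {"type":"object","properties":{"series":{"type":"array","items":{"type":"object","properties":{"dp":{"type":"array","items":{"type":"number"}},"dr":{"type":"array","items":{"type":"number"}},"gripper":{"type":"number"}}}},"newtons":{"type":"number"}},"required":["series"]}

```bash
mkdir -p pics; cat > h.py <<'E'
import numpy as np, cv2
from workcell import arm
def shot(n,save):
    p,d=arm.read_camera(n); cv2.imwrite(f'pics/{save}.png',p[:,:,::-1]); np.savez(f'pics/{save}.npz',p=p,d=d); return p,d
def cloud(n,d):
    c=arm.calibration(n); R=cv2.Rodrigues(np.array(c['rvec'],float))[0]; t=np.array(c['tvec'],float).ravel()
    v,u=np.mgrid[:d.shape[0],:d.shape[1]]
    P=np.stack([(u-c['cx'])/c['fx']*d,(v-c['cy'])/c['fy']*d,d],-1)
    return (P-t)@R
E
python3 - <<'E'
from h import *
s=arm.get_state(); print(s)
for n in ('top','side'): shot(n,n+'0')
E
```

```text
{'time_s': 0.0, 'joint_pos': array([ 1.50720913,  0.50184258, -0.42674793,  1.55146277,  0.22084203,
        1.13827608, -0.21032017]), 'qvel': array([-8.00208657e-04,  7.32912477e-05, -9.00747300e-05,  9.89212839e-04,
       -3.73232409e-04,  2.40772689e-03, -1.47642898e-04]), 'joint_torque': array([ 3.61118828e-04, -5.66583645e+01, -5.81583068e+00, -2.79115105e+01,
       -6.85668178e-02,  3.09406884e-02,  1.81024648e-04]), 'position': array([ 0.20834859, -0.61496634,  0.22567252]), 'ee_rot': array([ 9.86679103e-01,  1.62675803e-01, -1.51504955e-04, -9.52321402e-04]), 'force': array([ 0.06544498, -0.68345713, -0.71359654]), 'wrist_torque': array([ 0.03151937, -0.00798649, -0.00906047]), 'grasp_force': 0.0, 'width': 0.09197284612288555}
```

View pics/top0.png

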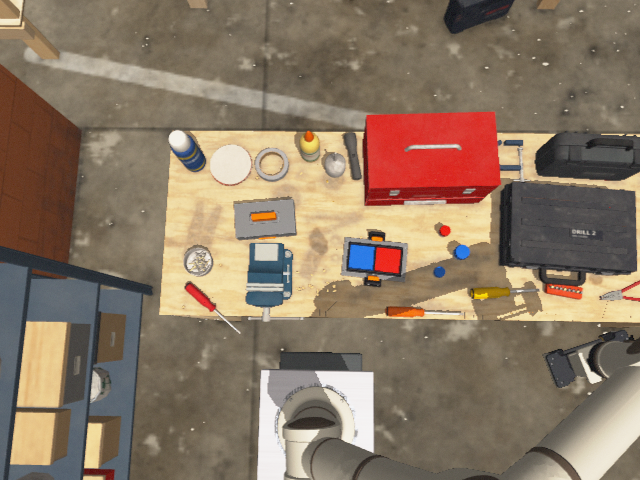

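View pics/side0.png

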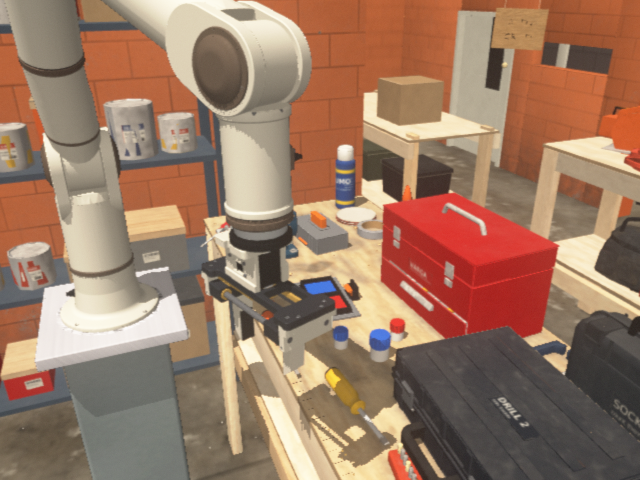

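Top view: red tube at (445,230), small blue at (439,272), larger look-alike at (461,252). The tray is at (375,258) with its blue pocket left and red pocket right, and the cover is at (265,217) with a vise just below it.

```bash
cat > m.py <<'E'
from h import *
def comp(n,mask,P,zr,lab,minpx=15):
    z=P[...,2]; m=(mask&(z>zr[0])&(z<zr[1])).astype(np.uint8)
    k,L,st,c=cv2.connectedComponentsWithStats(m)
    for i in range(1,k):
        if st[i,4]<minpx: continue
        Q=P[L==i]; r=cv2.minAreaRect((Q[:,:2]*1000).astype(np.float32))
        if not(0.1<Q[:,0].mean()<1 and abs(Q[:,1].mean())<1): continue
        print(n,lab,st[i,4],'px',c[i].round(),'mean',Q.mean(0).round(4),'rect c',np.round(r[0],1),'size',np.round(r[1],1),'ang',round(r[2],1),'zmax',Q[:,2].max().round(3))
E
python3 - <<'E'
from m import *
for n in ('top','side'):
    f=np.load(f'pics/{n}0.npz'); p=f['p'];P=cloud(n,f['d'])
    h=cv2.cvtColor(p,cv2.COLOR_RGB2HSV); H,S,V=[h[...,i].astype(int) for i in range(3)]
    red=((H<5)|(H>174))&(S>170)&(V>80); blue=(H>100)&(H<125)&(S>150)&(V>50); org=(H>=7)&(H<20)&(S>190)&(V>90)
    comp(n,red,P,(0.033,0.05),'redcap'); comp(n,blue,P,(0.033,.075),'bluecap')
    comp(n,red,P,(0.001,0.018),'redpad',60); comp(n,blue,P,(.001,.018),'bluepad',60)
    comp(n,org,P,(.02,.1),'orange')
    grey=(S<60)
    comp(n,grey,P,(.043,.056),'grey50',150)
    if n=='top':
        print(arm.calibration('top'))
        # height map obstacles around cover
        Q=P[185:320,225:310]; 
        m=(Q[...,2]>.02); print('vise zmax',P[240:310,240:295,2].max(), P[243:305,246:293].reshape(-1,3).min(0),P[243:305,246:293].reshape(-1,3).max(0))
        print('toolbox',P[110:205,365:500].reshape(-1,3).max(0))
E
```

```text
top redcap 20 px [454. 201.] mean [ 0.6316 -0.3908  0.0422] rect c [ 631.4 -388.9] size [ 3.7 39. ] ang 2.4 zmax 0.049
top redcap 17 px [473. 200.] mean [ 0.6339 -0.4464  0.0412] rect c [ 634.2 -447. ] size [ 2.1 30.4] ang 2.1 zmax 0.049
top redcap 83 px [444. 230.] mean [ 0.5447 -0.3608  0.0412] rect c [ 545.4 -360.8] size [26.2 26.9] ang 44.5 zmax 0.048
top bluecap 41 px [197. 163.] mean [0.7351 0.3608 0.0532] rect c [736.9 361.6] size [16.8 52.3] ang 46.7 zmax 0.066
top bluecap 164 px [462. 252.] mean [ 0.4812 -0.4042  0.0545] rect c [ 481.9 -404.4] size [38.9 38. ] ang 3.0 zmax 0.062
top bluecap 84 px [439. 272.] mean [ 0.4257 -0.3425  0.0408] rect c [ 425.9 -342.4] size [25.9 26.3] ang 44.8 zmax 0.046
top redpad 593 px [387. 260.] mean [ 0.4614 -0.2002  0.0098] rect c [ 461.4 -200.1] size [71.8 70.9] ang 84.1 zmax 0.018
top bluepad 600 px [361. 257.] mean [ 0.4686 -0.1243  0.0099] rect c [ 468.5 -124.1] size [72.1 71.5] ang 84.8 zmax 0.018
top orange 173 px [263. 216.] mean [0.5717 0.1568 0.0802] rect c [573.2 158.1] size [18.7 67.8] ang 5.5 zmax 0.091
top orange 39 px [376. 238
[... 1811 characters left out ...]
. 287.] mean [ 0.4734 -0.1161  0.0074] rect c [ 472.3 -115. ] size [56.2 68.3] ang 79.9 zmax 0.018
side orange 131 px [318. 219.] mean [0.5716 0.146  0.0716] rect c [572.8 149.9] size [15.3 69.4] ang 4.9 zmax 0.083
side orange 33 px [348. 288.] mean [ 0.5223 -0.1745  0.0246] rect c [ 523.4 -172.6] size [27.3 10.6] ang 77.2 zmax 0.028
side grey50 659 px [320. 229.] mean [0.5708 0.1282 0.049 ] rect c [575.9 155.6] size [101.3 184.1] ang 5.0 zmax 0.055
side grey50 164 px [417. 296.] mean [ 0.625  -0.309   0.0523] rect c [ 625.7 -304.2] size [ 12.3 122.3] ang 1.6 zmax 0.056
side grey50 460 px [435. 437.] mean [ 0.4401 -0.674   0.0504] rect c [ 439.6 -668.6] size [187.7  10.3] ang 86.4 zmax 0.056
```

```bash
cat > plan.py <<'E'
import sys; from h import *
from scipy.spatial.transform import Rotation as Ro
def plan(x,y,z,phi):
    s=arm.get_state(); R=Ro.from_quat(s['ee_rot']); ph=np.deg2rad(phi); c,sn=np.cos(ph),np.sin(ph)
    T=Ro.from_matrix([[c,sn,0],[sn,-c,0],[0,0,-1]]); d=np.array([x,y,z])-s['position']
    print('t',round(s['time_s'],2),'pos',s['position'].round(4),'F',s['force'].round(1),'w',round(s['width'],4),'g',round(s['grasp_force'],1),'q',s['joint_pos'].round(2))
    print('dp if move first',(R.inv().apply(d)/.04).round(3),' if turn first',(T.inv().apply(d)/.04).round(3),'dr',np.rad2deg((R.inv()*T).as_rotvec()).round(2))
if __name__=='__main__': plan(*map(float,sys.argv[1:5]))
E
python3 - <<'E'
from h import *
P=cloud('top',np.load('pics/top0.npz')['d']).reshape(-1,3)
for n,(a,b,c,d) in dict(vise=(.33,.52,.05,.25),box=(.6,.9,-.55,-.1),can=(.6,.8,-.1,.1),case=(.35,.8,-.9,-.5)).items():
    Q=P[(P[:,0]>a)&(P[:,0]<b)&(P[:,1]>c)&(P[:,1]<d)&(P[:,2]<.5)]; H=Q[Q[:,2]>.06]
    print(n,np.percentile(Q[:,2],99.5).round(3),H.min(0).round(3),H.max(0).round(3))
E
python3 plan.py .426 -.3425 .10 0
```

```text
vise 0.152 [0.33  0.092 0.096] [0.489 0.191 0.154]
box 0.234 [ 0.6  -0.55  0.06] [ 0.838 -0.123  0.242]
can 0.169 [ 0.71  -0.068  0.06 ] [0.798 0.06  0.188]
case 0.22 [ 0.418 -0.891  0.06 ] [ 0.797 -0.517  0.227]
t 0.1 pos [ 0.2084 -0.615   0.2258] F [-0.  -0.6 -0.5] w 0.092 g 0.0 q [ 1.51  0.5  -0.43  1.55  0.22  1.14 -0.21]
dp if move first [ 7.339 -4.7    3.153]  if turn first [ 5.44  -6.813  3.145] dr [-1.000e-01  1.000e-02  1.873e+01]
```

```bash
python3 - <<'E'
from h import *
P=cloud('top',np.load('pics/top0.npz')['d']).reshape(-1,3)
for a in np.arange(.42,.53,.01):
    Q=P[(P[:,0]>a)&(P[:,0]<a+.01)&(P[:,1]>.07)&(P[:,1]<.24)&(P[:,2]<.5)]; H=Q[Q[:,2]>.1]
    print(a.round(2),Q[:,2].max().round(3),len(H), H[:,1].min().round(3) if len(H) else '',H[:,1].max().round(3) if len(H) else '')
E
```

```text
0.42 0.134 118 0.096 0.189
0.43 0.13 124 0.097 0.187
0.44 0.136 132 0.097 0.188
0.45 0.133 124 0.096 0.187
0.46 0.133 124 0.096 0.188
0.47 0.135 133 0.096 0.189
0.48 0.132 107 0.096 0.188
0.49 0.01 0  
0.5 0.011 0  
0.51 0.056 0  
0.52 0.061 0  
0.53 0.063 0
```

>>> {"api": "step_arm", "payload": {"series": [{"dp":[0.8,-0.5,0],"dr":[0,0,0],"gripper":0.4},{"dp":[0.9,-0.6,0],"dr":[0,0,0],"gripper":0.4},{"dp":[0.9,-0.6,0],"dr":[0,0,0],"gripper":0.4},{"dp":[0.9,-0.6,0],"dr":[0,0,0],"gripper":0.4},{"dp":[0.9,-0.6,0],"dr":[0,0,0],"gripper":0.4},{"dp":[0.9,-0.6,0.3],"dr":[0,0,0],"gripper":0.4},{"dp":[0.9,-0.6,0.5],"dr":[0,0,0],"gripper":0.4},{"dp":[0.8,-0.5,0.6],"dr":[0,0,0],"gripper":0.4},{"dp":[0.3,-0.1,0.6],"dr":[0,0,0],"gripper":0.4},{"dp":[0,0,0.6],"dr":[0,0,9.4],"gripper":0.4},{"dp":[0,0,0],"dr":[0,0,9.4],"gripper":0.4},{"dp":[0,0,0],"dr":[0,0,0],"gripper":0.4}]}}

```text
time_s: 1.6
position: [0.4247, -0.3434, 0.1222]
ee_rot: [1.0, 0.0, -0.0, -0.0]
force: [0.1, -0.1, -0.2]
width: 0.0646
grasp_force: 0.0
```

```bash
python3 plan.py .426 -.3425 .015 0
```

```text
t 1.6 pos [ 0.4247 -0.3434  0.1222] F [ 0.1 -0.1 -0.2] w 0.0646 g 0.0 q [ 0.99  0.45 -0.45  1.9   0.26  0.84 -1.16]
dp if move first [ 0.036 -0.021  2.68 ]  if turn first [ 0.033 -0.023  2.68 ] dr [-0.03  0.05  0.03]
```

>>> {"api": "step_arm", "payload": {"series": [{"dp":[0.03,0,0.9],"dr":[0,0,0],"gripper":0.4},{"dp":[0,0,0.9],"dr":[0,0,0],"gripper":0.4},{"dp":[0,0,0.6],"dr":[0,0,0],"gripper":0.4},{"dp":[0,0,0.28],"dr":[0,0,0],"gripper":0.4},{"dp":[0,0,0],"dr":[0,0,0],"gripper":0.4},{"dp":[0,0,0],"dr":[0,0,0],"gripper":-0.6},{"dp":[0,0,0],"dr":[0,0,0],"gripper":-0.6},{"dp":[0,0,0],"dr":[0,0,0],"gripper":-0.6},{"dp":[0,0,0],"dr":[0,0,0],"gripper":-0.6}], "newtons": 20}}

```text
time_s: 2.72
position: [0.4263, -0.344, 0.0159]
ee_rot: [1.0, -0.001, 0.0, 0.0]
force: [0.0, -0.8, 2.3]
width: 0.0295
grasp_force: 20.1
```

```bash
python3 plan.py .4685 -.1242 .024 -5.2
```

```text
t 2.73 pos [ 0.4263 -0.344   0.0159] F [ 0.  -0.8  2.3] w 0.0295 g 20.1 q [ 0.93  0.62 -0.37  1.94  0.36  0.64 -1.25]
dp if move first [ 1.049 -5.497 -0.205]  if turn first [ 0.553 -5.569 -0.202] dr [ 0.03 -0.03  5.13]
```

>>> {"api": "step_arm", "payload": {"series": [{"dp":[0,0,-0.8],"dr":[0,0,0],"gripper":-0.6},{"dp":[0,0,-0.8],"dr":[0,0,0],"gripper":-0.6},{"dp":[0.05,-0.3,-0.4],"dr":[0,0,0],"gripper":-0.6},{"dp":[0.2,-0.9,0],"dr":[0,0,0],"gripper":-0.6},{"dp":[0.2,-0.9,0],"dr":[0,0,0],"gripper":-0.6},{"dp":[0.2,-0.9,0],"dr":[0,0,0],"gripper":-0.6},{"dp":[0.2,-0.9,0],"dr":[0,0,0],"gripper":-0.6},{"dp":[0.1,-0.9,0],"dr":[0,0,0],"gripper":-0.6},{"dp":[0.1,-0.7,0],"dr":[0,0,0],"gripper":-0.6},{"dp":[0,0,0.4],"dr":[0,0,5.1],"gripper":-0.6},{"dp":[0,0,0.6],"dr":[0,0,0],"gripper":-0.6},{"dp":[0,0,0],"dr":[0,0,0],"gripper":-0.6}]}}

```text
time_s: 4.22
position: [0.4662, -0.1224, 0.054]
ee_rot: [0.999, -0.044, -0.002, -0.001]
force: [-0.7, -0.5, -0.6]
width: 0.0292
grasp_force: 20.0
```

```bash
python3 plan.py .4685 -.1242 .024 -5.2
```

```text
t 4.22 pos [ 0.4662 -0.1224  0.054 ] F [-0.7 -0.5 -0.6] w 0.0292 g 20.0 q [ 0.57  0.48 -0.44  2.08  0.33  0.65 -1.75]
dp if move first [0.064 0.041 0.749]  if turn first [0.061 0.04  0.749] dr [-0.06  0.25  0.11]
```

>>> {"api": "step_arm", "payload": {"series": [{"dp":[0.06,0.04,0.3],"dr":[0,0,0],"gripper":-0.6},{"dp":[0,0,0.3],"dr":[0,0,0],"gripper":-0.6},{"dp":[0,0,0.13],"dr":[0,0,0],"gripper":-0.6},{"dp":[0,0,0],"dr":[0,0,0],"gripper":-0.6},{"dp":[0,0,0],"dr":[0,0,0],"gripper":0.2},{"dp":[0,0,0],"dr":[0,0,0],"gripper":0.2},{"dp":[0,0,-0.5],"dr":[0,0,0],"gripper":0.2},{"dp":[0,0,-0.9],"dr":[0,0,0],"gripper":0.2},{"dp":[0,0,-0.6],"dr":[0,0,-5.2],"gripper":0.4},{"dp":[0,0,0],"dr":[0,0,0],"gripper":0.4}]}}

```text
time_s: 5.48
position: [0.4724, -0.1262, 0.1084]
ee_rot: [1.0, 0.0, 0.002, 0.001]
force: [-0.2, 0.3, -0.6]
width: 0.0639
grasp_force: 0.0
```

```bash
python3 plan.py .5455 -.361 .015 0
```

```text
t 5.47 pos [ 0.4724 -0.1262  0.1084] F [-0.2  0.3 -0.6] w 0.0639 g 0.0 q [ 0.64  0.39 -0.51  2.05  0.28  0.76 -1.61]
dp if move first [1.817 5.866 2.352]  if turn first [1.828 5.87  2.334] dr [ 0.1  -0.25  0.01]
```

>>> {"api": "step_arm", "payload": {"series": [{"dp":[0.2,0.6,0],"dr":[0,0,0],"gripper":0.4},{"dp":[0.3,0.9,0],"dr":[0,0,0],"gripper":0.4},{"dp":[0.3,0.9,0],"dr":[0,0,0],"gripper":0.4},{"dp":[0.3,0.9,0],"dr":[0,0,0],"gripper":0.4},{"dp":[0.3,0.9,0],"dr":[0,0,0],"gripper":0.4},{"dp":[0.3,0.9,0],"dr":[0,0,0],"gripper":0.4},{"dp":[0.12,0.77,0.3],"dr":[0,0,0],"gripper":0.4},{"dp":[0,0,0.4],"dr":[0,0,0],"gripper":0.4},{"dp":[0,0,0],"dr":[0,0,0],"gripper":0.4}]}}

```text
time_s: 6.6
position: [0.5416, -0.3585, 0.0755]
ee_rot: [1.0, 0.0, -0.002, -0.002]
force: [0.5, -0.2, 0.6]
width: 0.0644
grasp_force: 0.0
```

```bash
python3 plan.py .5455 -.361 .015 0
```

```text
t 6.6 pos [ 0.5416 -0.3585  0.0755] F [ 0.5 -0.2  0.6] w 0.0644 g 0.0 q [ 0.84  0.68 -0.42  1.65  0.33  0.89 -1.28]
dp if move first [0.103 0.068 1.512]  if turn first [0.097 0.063 1.513] dr [-0.2   0.24  0.01]
```

>>> {"api": "step_arm", "payload": {"series": [{"dp":[0.08,0.05,0.7],"dr":[0,0,0],"gripper":0.4},{"dp":[0,0,0.5],"dr":[0,0,0],"gripper":0.4},{"dp":[0,0,0.29],"dr":[0,0,0],"gripper":0.4},{"dp":[0,0,0],"dr":[0,0,0],"gripper":0.4},{"dp":[0,0,0],"dr":[0,0,0],"gripper":-0.6},{"dp":[0,0,0],"dr":[0,0,0],"gripper":-0.6},{"dp":[0,0,0],"dr":[0,0,0],"gripper":-0.6},{"dp":[0,0,0],"dr":[0,0,0],"gripper":-0.6},{"dp":[0,0,-0.7],"dr":[0,0,0],"gripper":-0.6},{"dp":[0,0,-0.9],"dr":[0,0,0],"gripper":-0.6},{"dp":[0,0,-0.5],"dr":[0,0,0],"gripper":-0.6},{"dp":[0,0,0],"dr":[0,0,5.2],"gripper":-0.6}]}}

```text
time_s: 8.1
position: [0.548, -0.3632, 0.105]
ee_rot: [0.999, -0.046, 0.002, 0.001]
force: [0.3, 0.1, -0.6]
width: 0.0294
grasp_force: 20.0
```

```bash
python3 plan.py .4614 -.2001 .025 -5.2
```

```text
t 8.1 pos [ 0.548  -0.3632  0.105 ] F [ 0.3  0.1 -0.6] w 0.0294 g 20.0 q [ 0.83  0.64 -0.41  1.63  0.3   0.93 -1.35]
dp if move first [-2.538 -3.863  1.984]  if turn first [-2.524 -3.864  1.999] dr [ 0.09 -0.19 -0.1 ]
```

>>> {"api": "step_arm", "payload": {"series": [{"dp":[-0.3,-0.5,0],"dr":[0,0,0],"gripper":-0.6},{"dp":[-0.5,-0.8,0],"dr":[0,0,0],"gripper":-0.6},{"dp":[-0.6,-0.9,0],"dr":[0,0,0],"gripper":-0.6},{"dp":[-0.6,-0.9,0],"dr":[0,0,0],"gripper":-0.6},{"dp":[-0.5,-0.7,0.3],"dr":[0,0,0],"gripper":-0.6},{"dp":[0,0,0.7],"dr":[0,0,0],"gripper":-0.6},{"dp":[0,0,0],"dr":[0,0,0],"gripper":-0.6},{"dp":[0,0,0],"dr":[0,0,0],"gripper":-0.6}]}}

```text
time_s: 9.1
position: [0.4614, -0.2025, 0.0633]
ee_rot: [0.999, -0.045, 0.0, 0.0]
force: [0.3, -0.5, -0.3]
width: 0.0294
grasp_force: 20.0
```

```bash
python3 plan.py .4614 -.2001 .025 -5.2
```

```text
t 9.1 pos [ 0.4614 -0.2025  0.0633] F [ 0.3 -0.5 -0.3] w 0.0294 g 20.0 q [ 0.72  0.49 -0.43  2.03  0.32  0.68 -1.58]
dp if move first [-0.005 -0.059  0.956]  if turn first [-0.005 -0.059  0.956] dr [ 0.01 -0.03  0.  ]
```

>>> {"api": "step_arm", "payload": {"series": [{"dp":[0,-0.05,0.4],"dr":[0,0,0],"gripper":-0.6},{"dp":[0,0,0.4],"dr":[0,0,0],"gripper":-0.6},{"dp":[0,0,0.14],"dr":[0,0,0],"gripper":-0.6},{"dp":[0,0,0],"dr":[0,0,0],"gripper":-0.6},{"dp":[0,0,0],"dr":[0,0,0],"gripper":0.15},{"dp":[0,0,0],"dr":[0,0,0],"gripper":0.15},{"dp":[0,0,-0.5],"dr":[0,0,0],"gripper":0.15},{"dp":[0,0,-0.9],"dr":[0,0,0],"gripper":0.2},{"dp":[0,0,-0.9],"dr":[0,0,0],"gripper":1},{"dp":[0,0,-0.9],"dr":[0,0,-5.4],"gripper":1},{"dp":[0,0,-0.4],"dr":[0,0,-5.4],"gripper":1},{"dp":[0,0,0],"dr":[0,0,0],"gripper":1}]}}

```text
time_s: 10.6
position: [0.4617, -0.2005, 0.17]
ee_rot: [0.999, 0.048, 0.001, 0.001]
force: [-0.6, -0.5, -0.9]
width: 0.0894
grasp_force: 0.0
```

```bash
python3 plan.py .5732 .1583 .150 5.6
```

```text
t 10.6 pos [ 0.4617 -0.2005  0.17  ] F [-0.6 -0.5 -0.9] w 0.0894 g 0.0 q [ 0.82  0.32 -0.55  1.97  0.21  0.9  -1.31]
dp if move first [ 3.64  -8.66   0.495]  if turn first [ 3.648 -8.656  0.5  ] dr [ 0.08 -0.12 -0.05]
```

>>> {"api": "step_arm", "payload": {"series": [{"dp":[0.2,-0.5,0],"dr":[0,0,0],"gripper":1},{"dp":[0.4,-0.9,0],"dr":[0,0,0],"gripper":1},{"dp":[0.4,-0.9,0],"dr":[0,0,0],"gripper":1},{"dp":[0.4,-0.9,0],"dr":[0,0,0],"gripper":1},{"dp":[0.4,-0.9,0],"dr":[0,0,0],"gripper":1},{"dp":[0.4,-0.9,0],"dr":[0,0,0],"gripper":1},{"dp":[0.4,-0.9,0],"dr":[0,0,0],"gripper":1},{"dp":[0.4,-0.9,0],"dr":[0,0,0],"gripper":1},{"dp":[0.4,-0.9,0.2],"dr":[0,0,0],"gripper":1},{"dp":[0.24,-0.96,0.3],"dr":[0,0,0],"gripper":1},{"dp":[0,0,0],"dr":[0,0,0],"gripper":1},{"dp":[0,0,0],"dr":[0,0,0],"gripper":1}]}}

```text
time_s: 12.1
position: [0.5711, 0.1582, 0.1476]
ee_rot: [0.999, 0.049, -0.001, 0.0]
force: [0.2, -0.1, 0.1]
width: 0.0914
grasp_force: 0.0
```

```bash
python3 plan.py .5732 .1583 .055 5.6
python3 - <<'E'
from m import *
p,d=shot('top','top1'); P=cloud('top',d)
cv2.imwrite('pics/c1.png',cv2.resize(p[190:330,220:420,::-1],None,fx=4,fy=4,interpolation=cv2.INTER_CUBIC))
h=cv2.cvtColor(p,cv2.COLOR_RGB2HSV); H,S,V=[h[...,i].astype(int) for i in range(3)]
red=((H<5)|(H>174))&(S>170)&(V>80); blue=(H>100)&(H<125)&(S>150)&(V>50); org=(H>=7)&(H<20)&(S>190)&(V>90)
comp('',red,P,(0.035,0.065),'redcap'); comp('',blue,P,(0.035,.065),'bluecap')
comp('',org,P,(.02,.1),'orange'); comp('',(V<60),P,(.015,.024),'wall',50); comp('',(S<60)&(V>60),P,(.001,.013),'flange',100)
E
```

```text
t 12.1 pos [0.5711 0.1582 0.1476] F [ 0.2 -0.1  0.1] w 0.0914 g 0.0 q [ 0.15  0.53 -0.61  1.76  0.36  0.97 -2.08]
dp if move first [5.800e-02 2.000e-03 2.315e+00]  if turn first [0.052 0.004 2.315] dr [ 0.05  0.14 -0.02]
 redcap 80 px [464. 200.] mean [ 0.6327 -0.4169  0.0501] rect c [ 632.7 -416.6] size [ 3.4 97.5] ang 1.7 zmax 0.065
 redcap 87 px [384. 202.] mean [ 0.6245 -0.1877  0.0499] rect c [ 624.2 -189.8] size [  3.8 103.9] ang 1.7 zmax 0.065
 redcap 96 px [388. 259.] mean [ 0.4586 -0.1978  0.0482] rect c [ 458.8 -197.3] size [29.7 28.7] ang 1.4 zmax 0.06
 bluecap 36 px [197. 164.] mean [0.7324 0.3614 0.0538] rect c [732.3 362.4] size [ 8.4 42.2] ang 40.0 zmax 0.065
 bluecap 162 px [461. 252.] mean [ 0.4812 -0.4038  0.0545] rect c [ 482.2 -404.4] size [38.5 37. ] ang 6.5 zmax 0.064
 bluecap 95 px [362. 255.] mean [ 0.4698 -0.124   0.0482] rect c [ 469.2 -124.1] size [28.5 29.1] ang 5.0 zmax 0.058
 orange 39 px [376. 238.] mean [ 0.521  -0.1665  0.0272] rect c [ 520.4 -165.8] size [11. 29.] ang 0.6 zmax 0.035
 orange 45 px [373. 278.] mean [ 0.4062 -0.1563  0.0267] rect c [ 406.6 -156.9] size [29.3 12.2] ang 84.1 zmax 0.036
 orange 286 px [404. 311.] mean [ 0.3127 -0.245   0.0277] rect c [ 312.7 -247.9] size [ 25.4 100. ] ang 0.8 zmax 0.037
 flange 773 px [374. 259.] mean [ 0.4632 -0.1606  0.0074] rect c [ 467.1 -162.5] size [185.8 120.3] ang 84.6 zmax 0.013
 flange 174 px [195. 258.] mean [0.4604 0.3624 0.006 ] rect c [460.2 361.1] size [43.8 73.4] ang 26.4 zmax 0.013
```

View pics/c1.png

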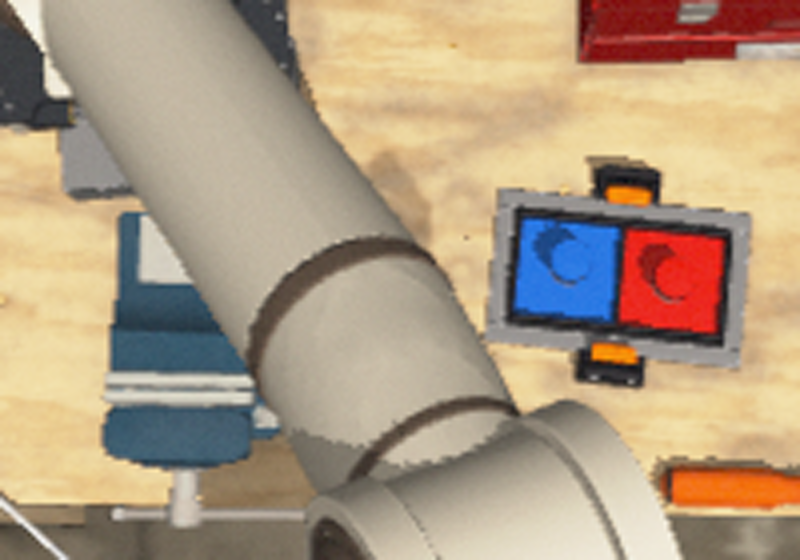

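Both caps sit in their own-colour pockets (blue at crop (570,255), red at (675,275)). The vise is too close to the cover for a crosswise grip, so I'll take the rib lengthwise.

>>> {"api": "step_arm", "payload": {"series": [{"dp":[0.05,0,0.6],"dr":[0,0,0],"gripper":1},{"dp":[0,0,0.8],"dr":[0,0,0],"gripper":1},{"dp":[0,0,0.6],"dr":[0,0,0],"gripper":1},{"dp":[0,0,0.34],"dr":[0,0,0],"gripper":1},{"dp":[0,0,0],"dr":[0,0,0],"gripper":1},{"dp":[0,0,0],"dr":[0,0,0],"gripper":0.3},{"dp":[0,0,0],"dr":[0,0,0],"gripper":0.3},{"dp":[0,0,0],"dr":[0,0,0],"gripper":0.3},{"dp":[0,0,0],"dr":[0,0,0],"gripper":0.3}], "newtons": 55}}

```text
time_s: 13.28
position: [0.5747, 0.1588, 0.0565]
ee_rot: [0.999, 0.049, 0.001, 0.0]
force: [-0.4, -2.1, 6.6]
width: 0.0699
grasp_force: 55.0
```

```bash
python3 plan.py .5732 .1583 .055 5.6; python3 -c "from h import *; shot('side','s2')"
```

```text
t 13.28 pos [0.5747 0.1588 0.0565] F [-0.4 -2.1  6.6] w 0.0699 g 55.0 q [ 0.1   0.65 -0.55  1.81  0.45  0.81 -2.15]
dp if move first [-0.039  0.009  0.038]  if turn first [-0.039  0.009  0.038] dr [ 0.04 -0.09  0.01]
```

View pics/s2.png

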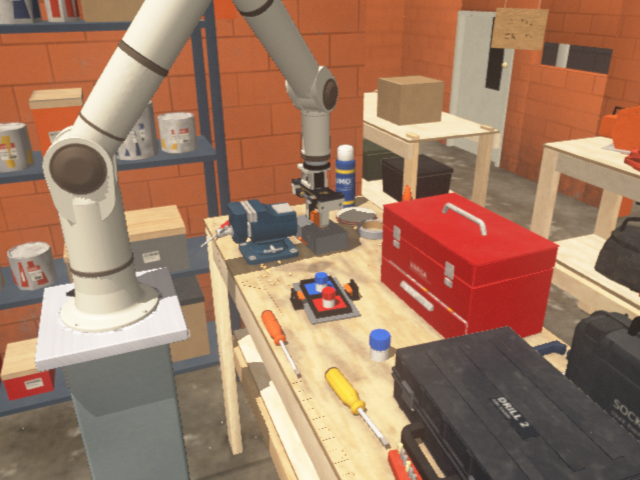

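Side view: the fingers hold the rib at (315,215), clear of the vise, and both tubes stand in the tray at (325,290). Next I'll lift above the vise.

>>> {"api": "step_arm", "payload": {"series": [{"dp":[0,0,-0.3],"dr":[0,0,0],"gripper":0.3},{"dp":[0,0,-0.6],"dr":[0,0,0],"gripper":0.3},{"dp":[0,0,-0.8],"dr":[0,0,0],"gripper":0.3},{"dp":[0,0,-0.8],"dr":[0,0,0],"gripper":0.3},{"dp":[0,0,-0.8],"dr":[0,0,0],"gripper":0.3},{"dp":[0,0,-0.6],"dr":[0,0,0],"gripper":0.3},{"dp":[0,0,-0.3],"dr":[0,0,0],"gripper":0.3},{"dp":[0,0,0],"dr":[0,0,0],"gripper":0.3}]}}

```text
time_s: 14.32
position: [0.5741, 0.1594, 0.2241]
ee_rot: [0.999, 0.049, 0.001, -0.0]
force: [-0.9, -0.3, -2.7]
width: 0.0697
grasp_force: 55.0
```

```bash
python3 plan.py .4645 -.1615 .15 -5.2
```

```text
t 14.32 pos [0.5741 0.1594 0.2241] F [-0.9 -0.3 -2.7] w 0.0697 g 55.0 q [ 0.18  0.45 -0.65  1.69  0.3   1.1  -2.03]
dp if move first [-3.517  7.715  1.848]  if turn first [-2.002  8.238  1.853] dr [-1.000e-02 -7.000e-02  1.083e+01]
```

>>> {"api": "step_arm", "payload": {"series": [{"dp":[-0.2,0.5,0],"dr":[0,0,0],"gripper":0.3},{"dp":[-0.4,0.8,0],"dr":[0,0,0],"gripper":0.3},{"dp":[-0.4,0.9,0],"dr":[0,0,0],"gripper":0.3},{"dp":[-0.4,0.9,0],"dr":[0,0,0],"gripper":0.3},{"dp":[-0.4,0.9,0],"dr":[0,0,0],"gripper":0.3},{"dp":[-0.4,0.9,0],"dr":[0,0,0],"gripper":0.3},{"dp":[-0.4,0.9,0],"dr":[0,0,0],"gripper":0.3},{"dp":[-0.4,0.9,0],"dr":[0,0,0],"gripper":0.3},{"dp":[-0.3,0.7,0],"dr":[0,0,0],"gripper":0.3},{"dp":[-0.2,0.3,0.2],"dr":[0,0,5.4],"gripper":0.3},{"dp":[0,0,0.5],"dr":[0,0,5.4],"gripper":0.3},{"dp":[0,0,0.4],"dr":[0,0,0],"gripper":0.3}]}}

```text
time_s: 15.82
position: [0.4637, -0.1609, 0.1777]
ee_rot: [0.999, -0.045, -0.001, -0.0]
force: [0.7, -0.8, -1.7]
width: 0.0696
grasp_force: 55.0
```

>>> {"api": "step_arm", "payload": {"series": [{"dp":[0,0,0.4],"dr":[0,0,0],"gripper":0.3},{"dp":[0,0,0.3],"dr":[0,0,0],"gripper":0.3},{"dp":[0,0,0],"dr":[0,0,0],"gripper":0.3}]}}

```text
time_s: 16.2
position: [0.4641, -0.1605, 0.1504]
ee_rot: [0.999, -0.045, -0.001, -0.001]
force: [-0.8, 0.5, -1.4]
width: 0.0694
grasp_force: 55.0
```

```bash
python3 plan.py .4645 -.1615 .15 -5.2
python3 - <<'E'
from m import *
for n in ('top','side'):
    p,d=shot(n,n+'3'); P=cloud(n,d)
    h=cv2.cvtColor(p,cv2.COLOR_RGB2HSV); S=h[...,1].astype(int);H=h[...,0]
    comp(n,(S<60),P,(.138,.152),'top',80)
    comp(n,(H>=7)&(H<20)&(S>190),P,(.15,.19),'rib',20)
p=np.load('pics/top3.npz')['p'][200:320,300:460,::-1]; q=np.load('pics/side3.npz')['p'][200:360,230:430,::-1]
cv2.imwrite('pics/c3.png',np.hstack([cv2.resize(p,(400,300),interpolation=2),cv2.resize(q,(375,300),interpolation=2)]))
E
```

```text
t 16.2 pos [ 0.4641 -0.1605  0.1504] F [-0.8  0.5 -1.4] w 0.0694 g 55.0 q [ 0.71  0.33 -0.51  2.01  0.21  0.86 -1.57]
dp if move first [0.011 0.023 0.01 ]  if turn first [0.011 0.023 0.011] dr [-0.05  0.12  0.09]
top top 96 px [603. 166.] mean [ 0.7092 -0.7722  0.1453] rect c [ 709.  -773.7] size [141.8   5.7] ang 86.1 zmax 0.152
top top 264 px [358. 265.] mean [ 0.4289 -0.1069  0.1455] rect c [ 429.4 -106.1] size [73.3 28.9] ang 87.7 zmax 0.152
top top 254 px [262. 286.] mean [0.3687 0.1461 0.1432] rect c [368.2 144.4] size [104.3  42.9] ang 73.5 zmax 0.152
top rib 62 px [308. 136.] mean [0.7808 0.0305 0.1659] rect c [782.2  29.8] size [16.9 23.3] ang 39.4 zmax 0.184
side top 133 px [141. 149.] mean [0.1596 0.8441 0.1451] rect c [165.5 848.3] size [124.8  39.3] ang 18.3 zmax 0.152
side top 301 px [244. 208.] mean [0.3574 0.1309 0.1423] rect c [365.7 135.8] size [99.7 86.7] ang 89.6 zmax 0.147
side top 1192 px [323. 249.] mean [ 0.4558 -0.1864  0.1438] rect c [ 465.1 -163.3] size [180.7  99.7] ang 85.2 zmax 0.152
side top 543 px [609. 357.] mean [ 0.7164 -0.7158  0.1447] rect c [ 716.1 -707.3] size [135.5   8.3] ang 86.4 zmax 0.152
side rib 52 px [407. 192.] mean [0.7846 0.0239 0.1609] rect c [784.4  24.4] size [14.3 19.4] ang 24.1 zmax 0.178
side rib 20 px [319. 237.] mean [ 0.4591 -0.151   0.1578] rect c [ 459.2 -150.2] size [26.8  2.1] ang 82.6 zmax 0.164
```

View pics/c3.png

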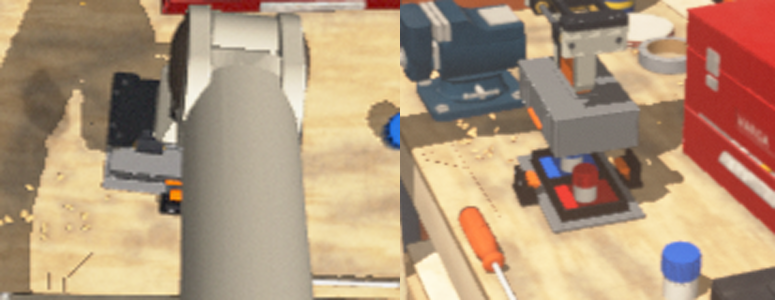

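Side crop: the cover hangs squarely over the tray with both tubes beneath it, and the arm hides it from the top camera. Lowering to just above the catches.

>>> {"api": "step_arm", "payload": {"series": [{"dp":[0.03,0.02,0.3],"dr":[0,0,0],"gripper":0.3},{"dp":[0,0,0.5],"dr":[0,0,0],"gripper":0.3},{"dp":[0,0,0.5],"dr":[0,0,0],"gripper":0.3},{"dp":[0,0,0.3],"dr":[0,0,0],"gripper":0.3},{"dp":[0,0,0],"dr":[0,0,0],"gripper":0.3},{"dp":[0,0,0],"dr":[0,0,0],"gripper":0.3}], "newtons": 60}}

```text
time_s: 17.05
position: [0.4665, -0.1621, 0.088]
ee_rot: [0.999, -0.045, 0.0, 0.0]
force: [0.2, -1.0, -1.2]
width: 0.0693
grasp_force: 60.0
```

```bash
python3 plan.py .4655 -.1615 .0625 -5.2
python3 - <<'E'
from m import *
p,d=shot('side','side4'); P=cloud('side',d)
S=cv2.cvtColor(p,cv2.COLOR_RGB2HSV)[...,1]
comp('side',(S<60),P,(.07,.085),'top',80)
cv2.imwrite('pics/c4.png',cv2.resize(p[220:350,250:400,::-1],None,fx=4.5,fy=4.5,interpolation=2))
E
```

```text
t 17.05 pos [ 0.4665 -0.1621  0.088 ] F [ 0.2 -1.  -1.2] w 0.0693 g 60.0 q [ 0.67  0.43 -0.47  2.05  0.29  0.73 -1.64]
dp if move first [-0.027 -0.012  0.638]  if turn first [-0.026 -0.012  0.638] dr [ 0.01 -0.05  0.03]
side top 321 px [256. 232.] mean [0.3814 0.109  0.0775] rect c [383.5 108.8] size [ 42.3 217. ] ang 76.6 zmax 0.085
side top 1370 px [325. 276.] mean [ 0.4571 -0.1904  0.0799] rect c [ 467.  -165.2] size [178.1 101.2] ang 84.7 zmax 0.085
side top 650 px [605. 397.] mean [ 0.7137 -0.728   0.0774] rect c [ 714.3 -721. ] size [155.9   6.7] ang 86.0 zmax 0.085
side top 90 px [408. 388.] mean [ 0.4412 -0.5916  0.0762] rect c [ 443.1 -590. ] size [35.9 13.5] ang 82.7 zmax 0.08
side top 568 px [452. 441.] mean [ 0.44   -0.7144  0.0776] rect c [ 439.8 -707.1] size [171.1  14.1] ang 82.9 zmax 0.085
```

View pics/c4.png

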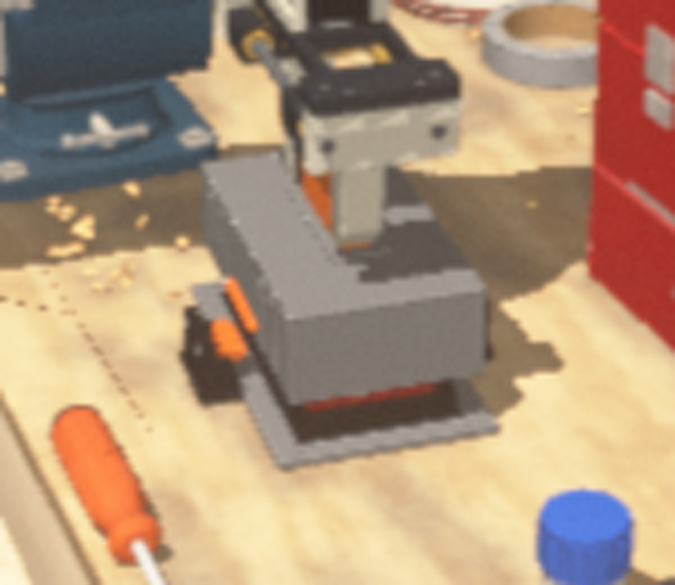

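Crop: the cover is lined up over the flange, with the bead just above the near catch at (230,335). Pressing down gradually.

>>> {"api": "step_arm", "payload": {"series": [{"dp":[-0.02,0,0.15],"dr":[0,0,0],"gripper":0.3},{"dp":[0,0,0.15],"dr":[0,0,0],"gripper":0.3},{"dp":[0,0,0],"dr":[0,0,0],"gripper":0.3}]}}

```text
time_s: 17.48
position: [0.4655, -0.162, 0.0755]
ee_rot: [0.999, -0.045, 0.0, 0.0]
force: [0.2, -0.0, -0.7]
width: 0.0697
grasp_force: 60.0
```

>>> {"api": "step_arm", "payload": {"series": [{"dp":[0,0,0.08],"dr":[0,0,0],"gripper":0.3},{"dp":[0,0,0.08],"dr":[0,0,0],"gripper":0.3},{"dp":[0,0,0],"dr":[0,0,0],"gripper":0.3}]}}

```text
time_s: 17.85
position: [0.4656, -0.1621, 0.0695]
ee_rot: [0.999, -0.045, 0.0, 0.0]
force: [-0.2, -1.4, 2.9]
width: 0.0696
grasp_force: 60.0
```

>>> {"api": "step_arm", "payload": {"series": [{"dp":[0,0,0.08],"dr":[0,0,0],"gripper":0.3},{"dp":[0,0,0],"dr":[0,0,0],"gripper":0.3}]}}

```text
time_s: 18.1
position: [0.4649, -0.162, 0.0653]
ee_rot: [0.999, -0.045, -0.0, -0.0]
force: [2.1, -1.1, -5.8]
width: 0.0695
grasp_force: 60.0
```

>>> {"api": "step_arm", "payload": {"series": [{"dp":[0,0,0.08],"dr":[0,0,0],"gripper":0.3},{"dp":[0,0,0],"dr":[0,0,0],"gripper":0.3}]}}

```text
time_s: 18.35
position: [0.465, -0.1618, 0.0625]
ee_rot: [0.999, -0.045, -0.0, -0.0]
force: [0.6, -0.1, -2.0]
width: 0.0696
grasp_force: 60.0
```

>>> {"api": "step_arm", "payload": {"series": [{"dp":[0,0,0.08],"dr":[0,0,0],"gripper":0.3},{"dp":[0,0,0],"dr":[0,0,0],"gripper":0.3}]}}

```text
time_s: 18.6
position: [0.4651, -0.1618, 0.0623]
ee_rot: [0.999, -0.045, -0.0, 0.001]
force: [-11.7, 2.1, 34.5]
width: 0.0696
grasp_force: 60.0
```

```bash
python3 - <<'E'
from m import *
p,d=shot('side','side5'); P=cloud('side',d)
S=cv2.cvtColor(p,cv2.COLOR_RGB2HSV)[...,1]
m=(S<60)&(abs(P[...,2]-.056)<.008)&(abs(P[...,0]-.465)<.05)&(abs(P[...,1]+.162)<.09); Q=P[m]
A=np.c_[Q[:,:2]-[.465,-.162],np.ones(len(Q))]; print(len(Q),np.linalg.lstsq(A,Q[:,2],rcond=None)[0].round(4))
s=arm.get_state(); print(s['force'],s['wrist_torque'])
cv2.imwrite('pics/c5.png',cv2.resize(p[220:350,250:400,::-1],None,fx=4.5,fy=4.5,interpolation=2))
E
```

```text
1206 [0.0061 0.0063 0.0554]
[-11.11988045   2.59965826  34.3420522 ] [1.21670179 2.20187323 0.06801871]
```

View pics/c5.png

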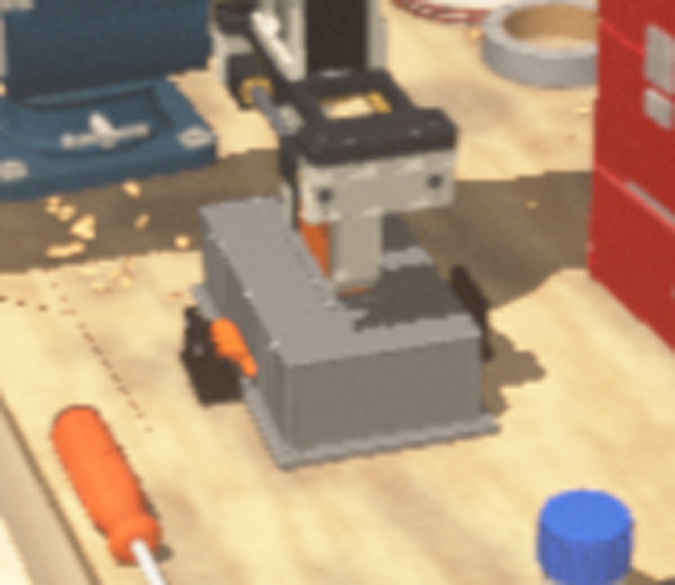

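The cover's edge now rests on the flange all round, the bead sits under the near catch at (232,345), and the top is level at 55.4 mm. I'll check that the push holds steady before handing in.

>>> {"api": "step_arm", "payload": {"series": [{"dp":[0,0,0.02],"dr":[0,0,0],"gripper":0.3},{"dp":[0,0,0],"dr":[0,0,0],"gripper":0.3},{"dp":[0,0,0],"dr":[0,0,0],"gripper":0.3},{"dp":[0,0,0],"dr":[0,0,0],"gripper":0.3}]}}

```text
time_s: 19.15
position: [0.4651, -0.1618, 0.0623]
ee_rot: [0.999, -0.045, -0.0, 0.001]
force: [-14.0, 3.3, 43.7]
width: 0.0694
grasp_force: 60.0
```

```bash
python3 -c "from workcell import arm; print(arm.sign_off())"
```

```text
the job is handed in; nothing more can be done
None
```

I handed the job in at about 19 s: the red and blue tubes are in their matching pockets, and the cover is down on the flange, level, with the gripper still pressing at about 44 N. The near bead shows under its catch; the far catch was out of view, so I infer it snapped from the force drop and the level top.

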